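Load the tube block on the shaker and latch it

TASK

Load the block of sample tubes on the shaker: swing the red-handled latch out of the way, slide the block along the platform under the lips of its holder until it sits fully home against the back stop, then swing the latch fully shut behind it. Slide the block without lifting or tipping it, and leave the jar, the bottle and the grinder where they stand.

Things in the scene. Friction and masses are not known exactly. Their poses are not given: they have to be found in the camera images.
- shaker: White orbital shaker, fixed, 280 x 350 mm (x by y), 96 mm high to the top of its flat grey platform. Origin on the bench under its centre; z up. Its +y axis is the direction in which the block slides into the aluminium holder; the block starts on the clear half of the platform, on the -y side.
- pocket (a point): Point on the platform's top (96 mm up) where the centre of the block's underside lies when fully home: (0, 94) mm in the shaker's x, y; axes parallel to the shaker's. The holder round it, 16 mm high, is open to -y: side walls 54 mm to either side (x), back stop 52 mm beyond (+y). On all three sides a lip overhangs inwards to 46.5 mm from this point, its underside 11 mm above the platform.
- mouth (a point): Middle of the holder's mouth on the platform's top, 52 mm before the pocket point (-y); axes parallel to the shaker's. Here the side walls begin, 59 mm to either side; over 22 mm they taper in to 54 mm with no lip above, as a lead-in; then the lips begin. The rear edge of the seated block's foot lies level with this point.
- tube_block: Loose block of 16 tubes, 0.45 to 0.7 kg: steel foot plate 104 x 104 mm, 9 mm thick, under a blue body 88 x 88 mm reaching 43 mm, coloured tube caps up to 49 mm. Origin: centre of its underside, z up, x and y along its sides. It starts flat on the platform before the holder, up to 25 mm off the centre line and 0.3 rad askew. Some 2 to 7 N slide it.
- latch (a joint): Steel swing latch on a vertical pivot, rad: 0 fully shut, 1.6 fully open (stops at both ends), counter-clockwise from above opens; it stays where left. Shut, its 40 mm toe (14 mm wide, 2 to 10 mm above the platform) points to the shaker's -x across the mouth, 2.5 mm behind the seated block's foot; open it points to -y, beside the block's path. It starts shut or nearly so.
- latch_pivot (a point): The latch's pivot on the platform's top, at (76, 32.5) mm in the shaker's x, y; axes parallel to the shaker's. The pivot hub reaches 16 mm above the platform.
- latch_grip (a point): Centre of the latch's upright red handle post, 14 mm in diameter, 8 to 46 mm above the platform (this point: 27 mm), 46 mm from the pivot. Seen from the pivot it lies 45 degrees clockwise of the shaker's +x when shut, about 45 degrees counter-clockwise when open: pushing it along the shaker's +y (about 1.5 N) opens, along -y shuts.
- jar_mid (a point): Blue jar with a white lid, 66 mm in diameter, 100 mm high, standing on the bench: its centre. To be left alone.
- reagent_mid (a point): Amber bottle with a blue cap, 72 mm in diameter, 170 mm high, standing on the bench: its centre. To be left alone.
- grinder_mid (a point): White sample grinder with a clear cup and blue lid, 110 mm in diameter, 200 mm high, standing on the bench: a point on its axis half-way up. To be left alone.
There are look-alikes about, which are no part of the job. What is meant by the tube_block is not purple or yellow, and is the larger of those in its own colour.

How it is judged (in metres and radians):
On the way:
1. the block is fully home in the holder, under the lips (y of tube_block in the frame of pocket above -0.0035 m and distance between tube_block and pocket below 0.005 m), for 0.1 s.
At the end, for the whole second after the job is handed in: The block stands still and flat in the holder under the lips, within 3.5 mm of the back stop and 5 mm of its seat, and the latch is shut behind it (below 0.12 rad) (all of step 1 and angle between tube_block's own z axis and vertical below 0.04 rad and linear speed of tube_block below 0.01 m/s and value of joint latch below 0.12 rad); the robot touches nothing.
It fails at once if the block is lifted or tipped (angle between tube_block's own z axis and vertical above 0.12 rad or z of tube_block in the frame of pocket above 0.012 m or z of tube_block in the frame of pocket below -0.012 m).
It fails at once if the jar, the bottle or the grinder is disturbed (distance of any of jar_mid, reagent_mid, grinder_mid from where it was at the start of the episode above 0.02 m).
It also fails if it takes over 72 s, if anything falls off the work surface, if the arm or the gripper's body presses on something with over 40 N, if the wrist force passes 120 N, or if a joint passes its speed limit or range.

ROBOT

A 7-joint arm with a two-finger parallel gripper is mounted at the origin on the work surface. World frame = base frame: x ahead of the robot, y to its left, z up, the work surface at z = 0. Lengths are in mm, angles in rad, forces in N, time in s.
With the tool pointing down it reaches from about 400 to 900 mm from the base axis. Payload 5.5 kg.
Tool frame: the origin (TCP) lies on the centre line of the jaws, within the pads' length; the fingertips stand 17 mm ahead of it and the grasp point (between the pads) lies 2 mm behind it (bot.finger_overhang is the distance from the TCP to the fingertips, in mm); z points along the fingers, y is the line along which they close (so a half turn about z gives the same grasp; the last joint's range is limited). The gripper opens to 92 mm and grips with 3 to 60 N. Pads are 19 mm wide; open, the fingers measure 130 mm over their backs; the gripper's body (75 mm by 190 mm) begins 47 mm behind the grasp point.
Start: joints at [-0.856, 0.501, -0.427, 1.55, 0.221, 1.138, -0.21], TCP at [283.745, 584.798, 243.729] pointing down, gripper open.
Joint ranges: [-2.88, 2.88], [-0.31, 2.03], [-1.54, 1.56], [0.2, 2.42], [-1.41, 4.55], [0.19, 2.02], [-2.57, 2.57]. Speed limits (rad/s): [2.57, 2.57, 3.14, 3.14, 3.14, 3.14, 3.14].

INTERFACE

Orientations are given as a unit quaternion [x, y, z, w].
In Python, from plant import bot gives the robot as it stands. Calls block until the motion is done:
- bot.goto(position, orientation): joint-space move of the TCP to a pose.
- bot.line_to(position, orientation=None, max_speed=150, f_stop=None): straight line of the TCP; orientation=None keeps the orientation; max_speed is the mean speed in mm/s. With f_stop (N) it stops when the force on the tool has changed by that much, and returns True; else False.
- bot.goto_joints(angles): joint-space move.
- bot.release() and bot.clamp(effort=None): open the fingers fully, or close them until they stop; effort is the grip in N (None keeps the last).
- bot.hold(seconds).
- bot.inverse_kinematics(position, orientation): joint angles nearest the present ones, or None.
- bot.get_obs(): the state.
- bot.get_image(name): name is "scene" or "top"; returns the picture (384x512x3 uint8, red, green, blue); there is no depth.
- bot.get_calibration(name): a dict with "fx", "fy", "cx", "cy" (pixels), "dist" ([k1, k2, p1, p2, k3] as OpenCV has them; the pictures are not rectified), "R" (3x3) and "t" (3): a world point X has camera coordinates R X + t. Camera axes: x right, y down, z forward; pixel columns grow to the right and rows downward; lengths in mm; the calibration is good to about 2 mm. A picture is of the moment at which its call begins. get_calibration takes no time and is no camera call.
A pose or a line that the arm cannot do raises bot.IKError and nothing moves.
- bot.sign_off(): hands the job in; it is judged then, once.
The state is a dict: "time": time; "qpos": joint angles; "qvel": joint speeds; "tau": joint torques, N m; "tool_pos": TCP position; "eef_rot": TCP orientation; "force": force on the tool from outside, world axes, zero at the start; "torque": the same for the moment, N m; "grip_width": finger opening in mm; "finger_force": force on a finger pad.
Only numpy, scipy, OpenCV 4.12 (cv2) and the standard library are available. Lean on these libraries where they do the work, as an engineer would, in place of code of your own. Each camera call takes 0.05 s, during which the arm holds its last target. There are 200 camera calls.

## Working session

There is one attempt and no reset: what is moved stays moved. The work goes in short steps, each a Python script; the robot and the scene stay as the last script left them, time stands still between calls to the robot, and variables do not carry over. Pictures are saved under pics/ and viewed, at most 10 in all, crops included, and the job is handed in when it is done.

```bash
mkdir -p pics; ls; python3 - <<'E'
from plant import bot
import cv2
for n in("scene","top"):
    im=bot.get_image(n); cv2.imwrite(f"pics/{n}0.png",im[:,:,::-1])
    c=bot.get_calibration(n); print(n,{k:(v.round(3).tolist() if hasattr(v,'round') and hasattr(v,'tolist') else v) for k,v in c.items()})
o=bot.get_obs();print(o)
E
```

```text
pics
scene {'fx': 484.7024174655668, 'fy': 484.7024174655668, 'cx': 249.29225740833724, 'cy': 192.59448915706142, 'dist': [-0.061, 0.0, 0.0, 0.0, 0.0], 'R': [[-0.702, 0.713, 0.012], [0.536, 0.539, -0.65], [-0.47, -0.449, -0.76]], 't': [373.228, -249.319, 1744.627]}
top {'fx': 423.43745849285204, 'fy': 423.43745849285204, 'cx': 259.2526053383613, 'cy': 190.8357269668785, 'dist': [0.008, 0.0, 0.0, 0.0, 0.0], 'R': [[-0.028, -1.0, 0.007], [-0.983, 0.027, -0.18], [0.18, -0.012, -0.984]], 't': [19.728, 569.544, 1286.345]}
{'time': 0.1, 'qpos': array([-0.85576494,  0.50175395, -0.4267835 ,  1.55132154,  0.22082373,
        1.13827673, -0.21031972]), 'qvel': array([ 1.90998626e-03, -1.61869097e-03, -1.92835565e-03, -3.25033167e-03,
        2.09933624e-04, -2.14222723e-03, -1.92914444e-05]), 'tau': array([-1.07528293e-02, -5.67869997e+01, -5.83866119e+00, -2.79913098e+01,
       -6.90692919e-02,  2.40518554e-02,  4.04544323e-05]), 'tool_pos': array([283.60018621, 584.22293851, 242.78995068]), 'eef_rot': array([ 2.23992581e-01,  9.74590476e-01, -8.26832366e-04, -2.08742783e-04]), 'force': array([-0.75364447, -0.13351455,  0.18498826]), 'torque': array([-0.01166277,  0.00701701,  0.01763066]), 'finger_force': 0.0, 'grip_width': 91.68159628263696}
```

View pics/scene0.png

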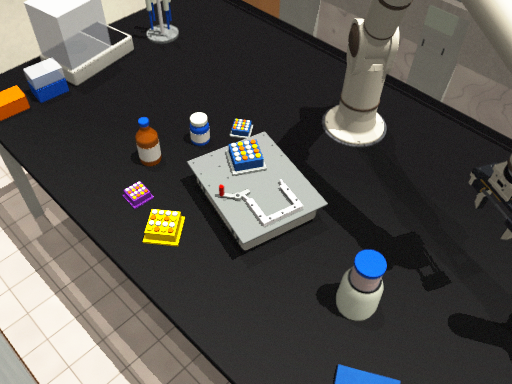

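View pics/top0.png

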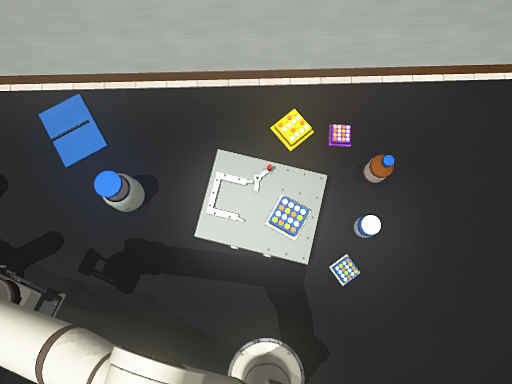

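```bash
cat > h.py <<'E'
from plant import bot
import cv2, numpy as np
def ray(n,px,z):
    c=bot.get_calibration(n);K=np.array([[c['fx'],0,c['cx']],[0,c['fy'],c['cy']],[0,0,1]])
    u=cv2.undistortPoints(np.array(px,float).reshape(-1,1,2),K,np.array(c['dist'])).reshape(-1,2)
    R=np.array(c['R']);t=np.array(c['t']);C=-R.T@t
    d=np.c_[u,np.ones(len(u))]@R
    return (C+d*((z-C[2])/d[:,2])[:,None])[:,:2]
def proj(n,P):
    c=bot.get_calibration(n);K=np.array([[c['fx'],0,c['cx']],[0,c['fy'],c['cy']],[0,0,1]])
    return cv2.projectPoints(np.array(P,float).reshape(-1,1,3),cv2.Rodrigues(np.array(c['R']))[0],np.array(c['t'],float),K,np.array(c['dist']))[0].reshape(-1,2)
def big(m,box):
    x0,y0,x1,y1=box;w=np.zeros_like(m);w[y0:y1,x0:x1]=m[y0:y1,x0:x1]
    cs,_=cv2.findContours(w,cv2.RETR_EXTERNAL,cv2.CHAIN_APPROX_NONE)
    return max(cs,key=cv2.contourArea)
def rect(n,c,z):
    P=ray(n,c.reshape(-1,2),z).astype(np.float32);r=cv2.minAreaRect(P)
    return r
E
python3 - <<'E'
from h import *
im=cv2.imread("pics/top0.png");hsv=cv2.cvtColor(im,cv2.COLOR_BGR2HSV)
g=((hsv[...,2]>95)).astype(np.uint8)
c=big(g,(185,140,335,275));print("platform",rect("top",c,96))
print(cv2.approxPolyDP(c,6,True).reshape(-1,2).tolist())
b=cv2.inRange(hsv,(100,120,40),(125,255,255));b=cv2.morphologyEx(b,cv2.MORPH_CLOSE,np.ones((7,7)))
c=big(b,(255,185,320,250));print("body z139",rect("top",c,139),cv2.boundingRect(c))
r=cv2.inRange(hsv,(0,150,60),(6,255,255));c=big(r,(255,155,285,180));print("red top",c.reshape(-1,2).mean(0),ray("top",c.reshape(-1,2).mean(0),140))
s=cv2.imread("pics/scene0.png");hs=cv2.cvtColor(s,cv2.COLOR_BGR2HSV)
g=(hs[...,2]>95).astype(np.uint8)
c=big(g,(180,130,330,255));print(cv2.approxPolyDP(c,4,True).reshape(-1,2).tolist())
b=cv2.inRange(hs,(100,120,40),(125,255,255));b=cv2.morphologyEx(b,cv2.MORPH_CLOSE,np.ones((7,7)))
c=big(b,(222,132,275,178));print("scene body",cv2.boundingRect(c))
a=cv2.resize(im[140:280,185:345],None,fx=4,fy=4,interpolation=2)
a2=cv2.resize(s[120:260,175:335],None,fx=4,fy=4,interpolation=2)
cv2.imwrite("pics/c1.png",a);cv2.imwrite("pics/c2.png",a2)
E
```

```text
platform ((515.2479248046875, 0.8524017333984375), (350.3499450683594, 287.18463134765625), 74.67706298828125)
[[217, 149], [194, 236], [307, 264], [326, 175]]
body z139 ((477.9580078125, -77.86546325683594), (85.28506469726562, 88.18804931640625), 59.03610610961914) (269, 197, 40, 39)
red top [268.84615385 167.15384615] [[624.62654888 -25.60553019]]
[[232, 130], [231, 136], [244, 139], [187, 162], [246, 249], [311, 218], [327, 203], [264, 131], [251, 136], [251, 130]]
scene body (228, 132, 35, 39)
```

View pics/c1.png

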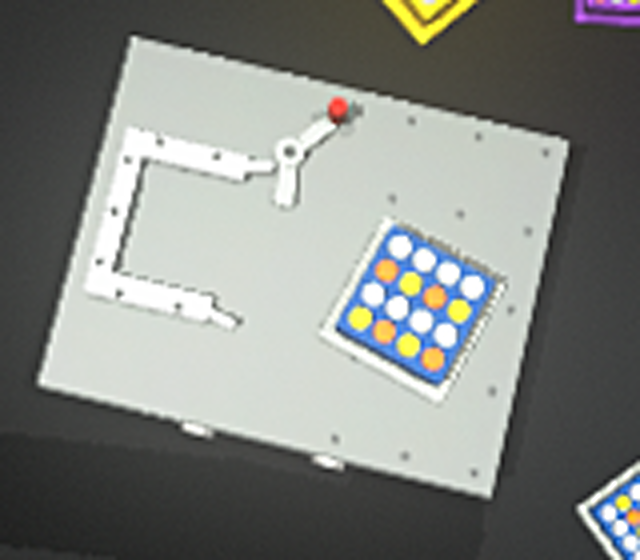

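View pics/c2.png

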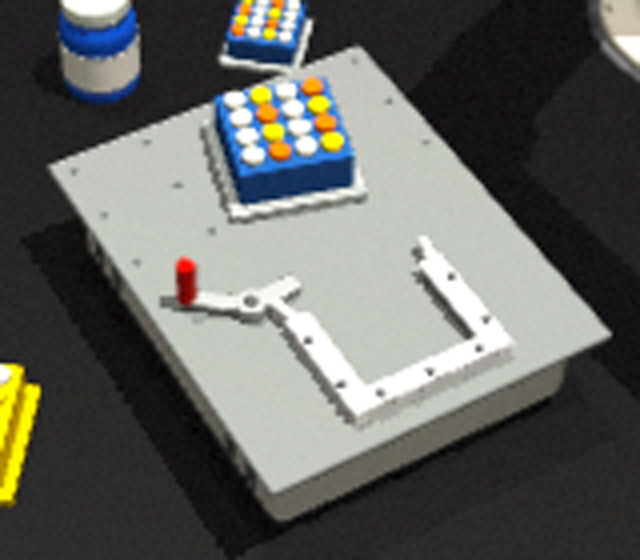

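The scene holds these tube-block candidates, by pixel in the top view: blue on the shaker (288,215), small blue on the bench (345,269), yellow (292,129) and purple (340,134). I choose the larger blue one at (288,215), and the crop confirms it. The latch is almost shut, with the red post at (269,167) and the pivot at about (257,178).

```bash
cat >> h.py <<'E'
def sh(S,x,y): 
    cx,cy,a=S;c,s=np.cos(a),np.sin(a);return np.array([cx+c*x-s*y,cy+s*x+c*y])
E
python3 - <<'E'
from h import *
L=np.array([[140,175],[140,-175],[-140,-175],[-140,175]],float)
pt={"top":[(218.3,149.3),(327,175),(308.3,264.3),(194.5,236)],"scene":[(243.3,243.3),(187.5,161.8),(265,131.5),(327.8,204)]}
for n,p in pt.items():
    W=ray(n,p,96);l=L-L.mean(0);w=W-W.mean(0);z=(w[:,0]+1j*w[:,1])@np.conj(l[:,0]+1j*l[:,1])
    S=(*W.mean(0),np.angle(z));print(n,np.round(S,4),"res",np.abs(np.array([sh(S,*q) for q in L])-W).round(1).tolist())
    # check points: pivot hub top
    print(" pivot px",proj(n,[*sh(S,76,32.5),112]).round(1)," post top",proj(n,[*sh(S,108.5,0),142]).round(1))
print("pivot top crop:",ray("top",(185+290/4,140+150/4),112),"scene",ray("scene",(175+250/4,120+300/4),112))
# body corners from crops (top face z=139)
t=np.array([(388,227),(500,283),(438,385),(335,328)])/4+[185,140]
s=np.array([(215,97),(326,77),(356,163),(238,203)])/4+[175,120]
for n,p,z in(("top",t,139),("scene",s[:3],139)):
    W=ray(n,p,z);print(n,"body",W.round(1).tolist(),W.mean(0) if n=="top" else W[[0,2]].mean(0), np.linalg.norm(np.diff(W,axis=0),axis=1))
# foot white corners visible, z=105
f=np.array([(385,217),(505,285),(440,402),(320,333)])/4+[185,140];W=ray("top",f,105);print("foot",W.mean(0),np.linalg.norm(np.diff(W,axis=0),axis=1),[np.arctan2(*(W[i+1]-W[i])[::-1]) for i in range(3)])
print("grinder",ray("top",(112,185),200),"jar",ray("top",(369,224),100),"bottle",ray("top",(388,161),170))
E
```

```text
top [ 5.171253e+02 -2.483800e+00 -2.664000e-01] res [[1.9, 1.6], [0.5, 2.8], [0.8, 0.0], [1.6, 1.2]]
 pivot px [[257.5 177.8]]  post top [[270.7 167.9]]
scene [ 5.161455e+02  7.129000e+00 -2.708000e-01] res [[2.8, 1.7], [0.8, 3.1], [1.6, 0.9], [2.0, 2.3]]
 pivot px [[238.  195.5]]  post top [[222.1 185.2]]
pivot top crop: [[600.07639114   8.79833681]] scene [[597.76066296  15.93534259]]
top body [[534.4, -61.5], [490.6, -141.8], [417.5, -93.2], [460.9, -20.0]] [475.87320129 -79.12999645] [91.51399524 87.78525566 85.08412281]
scene body [[491.2, -129.9], [415.7, -86.0], [466.1, -6.7]] [478.66025247 -68.29255982] [87.37916342 93.96427702]
foot [477.45275913 -79.7052827 ] [103.63793938 100.96179561 102.68393749] [np.float64(-2.1224889031809435), np.float64(2.592332417343428), np.float64(1.0195243928422877)]
grinder [[570.52328485 417.58512832]] jar [[ 450.82880872 -322.25554457]] bottle [[ 626.50536313 -372.6535973 ]]
```

```bash
cat >> h.py <<'E'
from scipy.spatial.transform import Rotation as Ro
def quat(a):  # tool down, tool y at world angle a (mod pi); pick the half turn with the smaller last-joint travel
    y=np.array([np.cos(a),np.sin(a),0]);z=np.array([0,0,-1.]);return Ro.from_matrix(np.c_[np.cross(y,z),y,z]).as_quat()
def ik(p,a):
    out=[]
    for d in(0,np.pi):
        q=bot.inverse_kinematics(list(p),quat(a+d).tolist())
        if q is not None: out.append((abs(np.array(q)-bot.get_obs()['qpos']).max(),d,np.round(q,2).tolist()))
    return out
def st():
    o=bot.get_obs();print("t%.2f"%o['time'],o['tool_pos'].round(1),"F",o['force'].round(1),"T",o['torque'].round(2),"w%.1f ff%.1f"%(o['grip_width'],o['finger_force']))
def shot(name,box=None,k=4,n="top"):
    im=bot.get_image(n)[:,:,::-1];cv2.imwrite(f"pics/{name}_full.png",im)
    if box: x0,y0,x1,y1=box;im=cv2.resize(im[y0:y1,x0:x1],None,fx=k,fy=k,interpolation=cv2.INTER_CUBIC)
    cv2.imwrite(f"pics/{name}.png",im)
E
python3 - <<'E'
from h import *
print("base px",proj("top",[0,0,0]),proj("scene",[0,0,0]))
S=(517,2,-0.268)
o=bot.get_obs();p=o['tool_pos']
print("start y axis",Ro.from_quat(o['eef_rot']).as_matrix()[:,1])
for nm,q,z in(("open0",(115,-40),128),("open1",(115,50),128),("seat",(0,94),135),("close",(115,95),128)):
    print(nm,ik([*sh(S,*q),z],S[2]))
print("block",ik([478,-75,135],S[2]-.26))
bot.line_to([p[0],p[1],400]);bot.clamp(5)
w=sh(S,115,-45)
q=ik([*w,200],S[2]);d=min(q)[1];print("d",d)
bot.goto([*w,330],quat(S[2]+d).tolist());bot.line_to([*w,190]);st()
shot("h1",(200,130,360,270));shot("h1s",(175,120,335,260),n="scene")
t=bot.get_obs()['tool_pos']-[0,0,17];print("tip px",proj("top",t),proj("scene",t))
a=cv2.imread("pics/h1.png");b=cv2.imread("pics/h1s.png");cv2.imwrite("pics/h1b.png",cv2.resize(np.hstack([a,b]),(800,350)))
E
```

```text
base px [[265.75696919 378.61915343]] [[352.56264419 123.6091723 ]]
start y axis [ 0.43660173  0.89965328 -0.00170516]
open0 [(np.float64(0.8262678007590855), 0, [-0.03, 0.55, 0.13, 1.73, -0.09, 0.87, -0.13]), (np.float64(2.3170406233010126), 3.141592653589793, [-0.75, 1.05, 1.35, 1.76, -1.08, 1.29, -2.53])]
open1 [(np.float64(0.7534869670007187), 0, [-0.1, 0.58, 0.04, 1.68, -0.03, 0.89, -0.32]), (np.float64(2.7118029540442428), 3.141592653589793, [0.32, 0.64, -0.55, 1.66, 0.39, 0.95, 2.5])]
seat [(np.float64(0.6374213765958266), 0, [-0.22, 0.43, 0.0, 1.91, -0.0, 0.81, -0.49]), (np.float64(2.5676125299542187), 3.141592653589793, [0.24, 0.49, -0.58, 1.89, 0.35, 0.86, 2.36])]
close [(np.float64(0.7229611689206679), 0, [-0.13, 0.6, -0.01, 1.64, 0.0, 0.91, -0.41]), (np.float64(2.6339671453863898), 3.141592653589793, [0.26, 0.67, -0.57, 1.62, 0.42, 0.98, 2.42])]
block [(np.float64(0.815203807163345), 0, [-0.04, 0.33, 0.16, 2.07, -0.08, 0.75, -0.36]), (np.float64(2.1949426635049614), 3.141592653589793, [1.08, 0.74, -1.3, 2.04, 0.84, 1.05, 1.98])]
d 0
t6.42 [616.8 -71.9 191. ] F [ 0.2 -0.6 -0.6] T [-0.12  0.09  0.  ] w0.3 ff0.0
tip px [[285.26259738 166.55561772]] [[210.45153162 167.27258454]]
```

View pics/h1b.png

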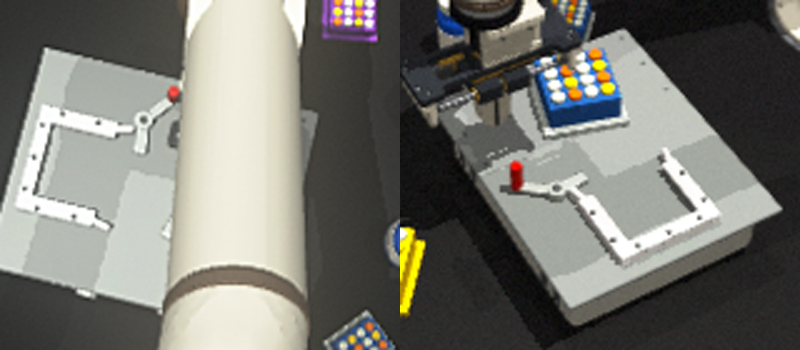

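In the scene view the fingertip is at about (215,169.6), but I predicted (210.5,167.3). That bias accounts for the 9 mm disagreement between the two views, so I trust the top camera. Next I open the latch.

```bash
echo "S=(516.8,-2.0,-0.268)" >> h.py; python3 - <<'E'
from h import *
w=sh(S,115,-40)
bot.line_to([*w,190]);print(bot.line_to([*w,129],f_stop=10));st()
print(bot.line_to([*sh(S,115,56),129],max_speed=60,f_stop=8));st()
t=bot.get_obs()['tool_pos'][:2]
bot.line_to([*sh(S,118,40),129]);bot.line_to([*sh(S,118,40),250]);bot.release()
d=sh(S,0,94); bot.goto([*sh(S,150,120),330],quat(S[2]).tolist())
shot("l1",(185,140,345,280));st()
E
```

```text
False
t7.33 [617.3 -71.2 129.2] F [1.2 0.2 0.5] T [-0.11  0.12 -0.03] w0.4 ff0.0
True
t8.13 [628.5 -36.  129.2] F [0.4 0.4 0.6] T [-0.13  0.04 -0.01] w0.9 ff0.0
t11.60 [692.5  72.9 328.9] F [-0.3 -0.8  0.2] T [-0.15  0.12 -0.01] w92.0 ff0.0
```

View pics/l1.png

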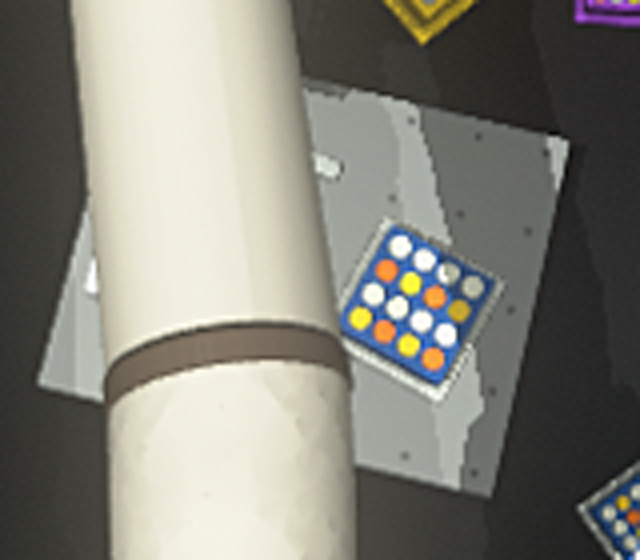

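The arm hides the holder, but the toe tip shows at crop (325,165), pointing to −y, so the latch is mostly open. The push stopped early on the impact transient and finished at y ≈ 40. I push it fully open, then grasp the block body.

```bash
python3 - <<'E'
from h import *
bot.clamp(5)
bot.goto([*sh(S,117,5),230],quat(S[2]).tolist());bot.line_to([*sh(S,117,5),129],f_stop=10)
print(bot.line_to([*sh(S,117,40),129],max_speed=50,f_stop=25));print(bot.line_to([*sh(S,115,56),129],max_speed=30,f_stop=15));st()
bot.line_to([*sh(S,117,35),129]);bot.line_to([*sh(S,117,35),230]);bot.release()
B=(477,-79);a=-0.548
bot.goto([*B,240],quat(a).tolist());bot.line_to([*B,162]);st()
print(bot.line_to([*B,136],max_speed=25,f_stop=6));st()
E
```

```text
False
False
t16.06 [640.2  15.8 128.5] F [ -5.9 -11.1   3.4] T [-2.25  1.39  0.12] w0.3 ff5.9
t20.05 [477.9 -78.8 162.1] F [0.5 0.7 0.2] T [-0.1   0.13 -0.01] w91.7 ff0.0
False
t21.24 [477.1 -79.  136.1] F [ 0.  -0.3  0.5] T [-0.09  0.08  0.04] w91.9 ff0.0
```

```bash
python3 - <<'E'
from h import *
bot.clamp(15);bot.hold(.2);st()
p=bot.get_obs()['tool_pos'];z=136
print(bot.line_to([*sh(S,0,-30),z],quat(S[2]).tolist(),max_speed=50,f_stop=20));st()
print(bot.line_to([*sh(S,0,38),z],max_speed=50,f_stop=18));st()
shot("s1",n="scene")
im=cv2.imread("pics/s1_full.png")[110:260,165:345];cv2.imwrite("pics/s1c.png",cv2.resize(im,None,fx=4,fy=4,interpolation=2))
E
```

```text
t21.69 [477.1 -79.  136.2] F [-0.2  1.2  1.7] T [-0.03  0.16  0.09] w87.8 ff15.0
False
t22.99 [508.4 -32.9 136.1] F [-2.6 -5.1  5.5] T [-1.11  0.59  0.06] w87.8 ff15.0
False
t24.50 [526.8  32.6 136.2] F [-1.1 -5.7  4.7] T [-1.08  0.55  0.13] w87.9 ff15.0
```

View pics/s1c.png

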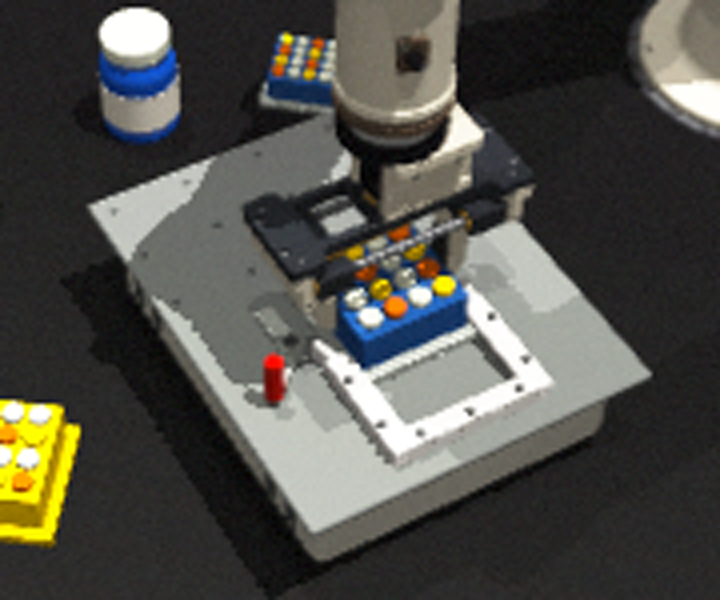

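The block is square in the lead-in: its front foot edge runs along crop (385,385)–(475,330), between the side lips. The latch is open, with the post at (273,378). I slide on to the back stop.

```bash
python3 - <<'E'
from h import *
z=136
print(bot.line_to([*sh(S,0,84),z],max_speed=50,f_stop=18));st()
print(bot.line_to([*sh(S,0,104),z],max_speed=25,f_stop=14));st()
t=bot.get_obs()['tool_pos'][:2]-S[:2];c,s=np.cos(S[2]),np.sin(S[2]);print("shaker xy",c*t[0]+s*t[1],-s*t[0]+c*t[1])
shot("s2",n="scene")
im=cv2.imread("pics/s2_full.png")[110:260,165:345];cv2.imwrite("pics/s2c.png",cv2.resize(im,None,fx=4,fy=4,interpolation=2))
E
```

```text
False
t25.62 [539.1  77.2 136.2] F [-1.3 -4.8  4.5] T [-1.12  0.57  0.13] w88.0 ff15.0
False
t26.57 [542.8  91.1 135.7] F [ -5.7 -16.2   9.5] T [-3.45  1.23  0.25] w88.1 ff15.0
shaker xy 0.46941061740094625 96.62647039740236
```

View pics/s2c.png

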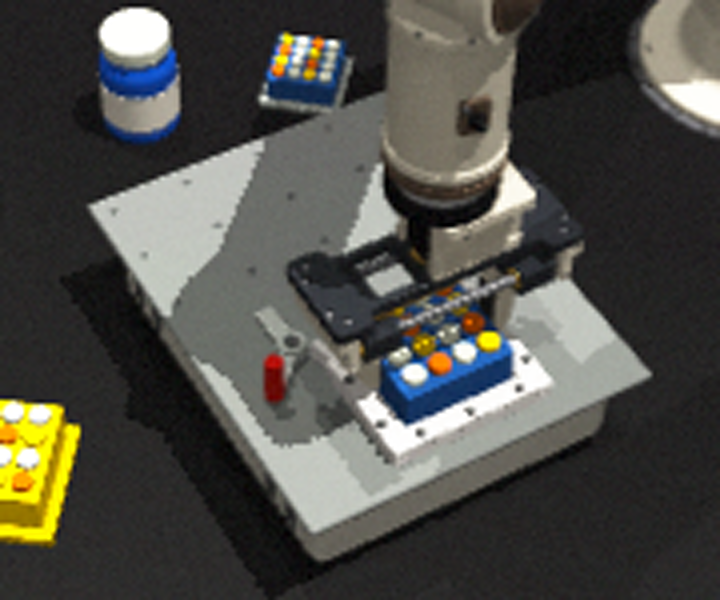

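The block is at the back stop: the tool is blocked at y ≈ 96.6 with 16 N, and the front edge is under the back lip. I release it and shut the latch.

```bash
python3 - <<'E'
from h import *
def loc():
    t=bot.get_obs()['tool_pos'][:2]-S[:2];c,s=np.cos(S[2]),np.sin(S[2]);print("sh",round(c*t[0]+s*t[1],1),round(-s*t[0]+c*t[1],1))
bot.line_to([*sh(S,.5,97),136],max_speed=20);st()
bot.release();p=bot.get_obs()['tool_pos']
print(bot.line_to([p[0],p[1],175],max_speed=60,f_stop=10));bot.line_to([p[0],p[1],230]);st();bot.clamp(5)
bot.goto([*sh(S,116,102),230],quat(S[2]).tolist());print(bot.line_to([*sh(S,116,102),129],f_stop=10));st()
print(bot.line_to([*sh(S,117,40),129],max_speed=50,f_stop=25));st();loc()
print(bot.line_to([*sh(S,115,6),129],max_speed=30,f_stop=14));st();loc()
bot.line_to([*sh(S,115,40),129]);bot.line_to([*sh(S,115,40),260])
bot.goto([*sh(S,60,-200),350],quat(S[2]).tolist());st()
shot("e1",(185,140,345,280))
E
```

```text
t27.12 [542.8  90.9 135.8] F [-0.5 -3.3  1. ] T [-0.83  0.54 -0.67] w88.0 ff15.0
False
t28.77 [542.8  92.3 229.5] F [ 0.4  0.  -0.2] T [-0.08  0.09 -0.02] w92.0 ff0.0
False
t31.56 [656.2  65.9 130.1] F [ 0.7 -0.6 -0.1] T [-0.09  0.12 -0.07] w0.4 ff0.0
False
t32.95 [639.5   5.4 128.5] F [-0.4  0.2  0.3] T [-0.06  0.16 -0.01] w0.5 ff0.0
sh 116.4 39.7
True
t33.71 [629.8 -11.8 128. ] F [0.2 0.4 0.7] T [-0.04  0.04 -0.06] w0.7 ff0.0
sh 111.6 20.5
t36.03 [ 522.4 -208.7  349.2] F [-0.4  0.7 -0. ] T [-0.05  0.09 -0.07] w0.5 ff0.0
```

View pics/e1.png

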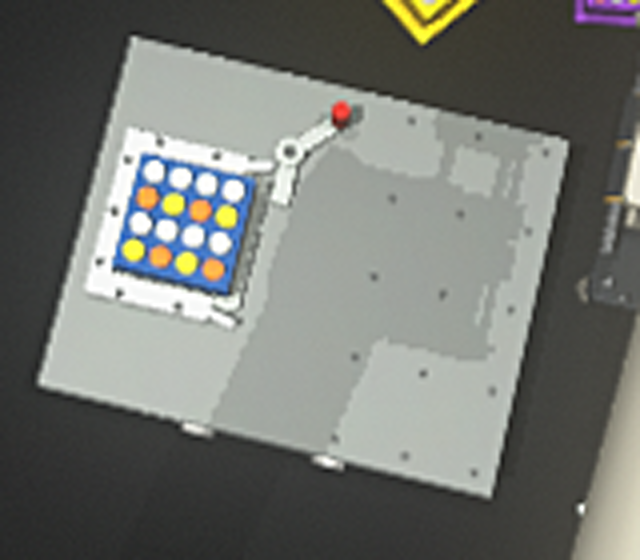

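The block is in the pocket and the toe is across the mouth (crop (290,150) to (282,203)). The post is at (341,112). The push stopped with no force left on it, so I press once more and measure.

```bash
python3 - <<'E'
from h import *
def loc(w):
    t=np.array(w)-S[:2];c,s=np.cos(S[2]),np.sin(S[2]);return (round(c*t[0]+s*t[1],1),round(-s*t[0]+c*t[1],1))
bot.goto([*sh(S,113,45),250],quat(S[2]).tolist());bot.line_to([*sh(S,113,45),129],f_stop=10)
print(bot.line_to([*sh(S,113,24),129],max_speed=40,f_stop=25))
for y in(20,16,12,8):
    r=bot.line_to([*sh(S,113,y),129],max_speed=15,f_stop=25);bot.hold(.15);o=bot.get_obs();print(y,r,loc(o['tool_pos'][:2]),o['force'].round(1))
    if abs(o['force'][1])>8: break
bot.line_to([*sh(S,113,45),129],max_speed=80);bot.line_to([*sh(S,113,45),250])
bot.goto([*sh(S,60,-200),350],quat(S[2]).tolist());st()
shot("e2",(185,140,345,280))
im=cv2.imread("pics/e2_full.png");hsv=cv2.cvtColor(im,cv2.COLOR_BGR2HSV)
b=cv2.inRange(hsv,(100,120,40),(125,255,255));b=cv2.morphologyEx(b,cv2.MORPH_CLOSE,np.ones((7,7)))
r=rect("top",big(b,(205,170,260,225)),139);print("body",r,loc(r[0]))
r=cv2.inRange(hsv,(0,150,60),(6,255,255));c=big(r,(255,155,285,180));w=ray("top",c.reshape(-1,2).mean(0),140)[0];l=loc(w);print("post",l,"angle",np.arctan2(l[1]-32.5,l[0]-76)+np.pi/4)
E
```

```text
False
20 False (np.float64(112.9), np.float64(20.1)) [-0.9  1.7 -0.6]
16 False (np.float64(112.1), np.float64(18.9)) [-0.   6.3  0. ]
12 False (np.float64(111.9), np.float64(18.6)) [ 2.  12.6 -1.6]
t43.04 [ 522.4 -208.8  349.1] F [ 0.7  0.6 -0.3] T [-0.05  0.12  0.04] w0.4 ff0.0
body ((542.4029541015625, 89.6298828125), (86.10994720458984, 87.31035614013672), 74.34087371826172) (np.float64(0.4), np.float64(95.1))
post (np.float64(107.2), np.float64(1.0)) angle -0.004784652483358354
```

View pics/e2.png

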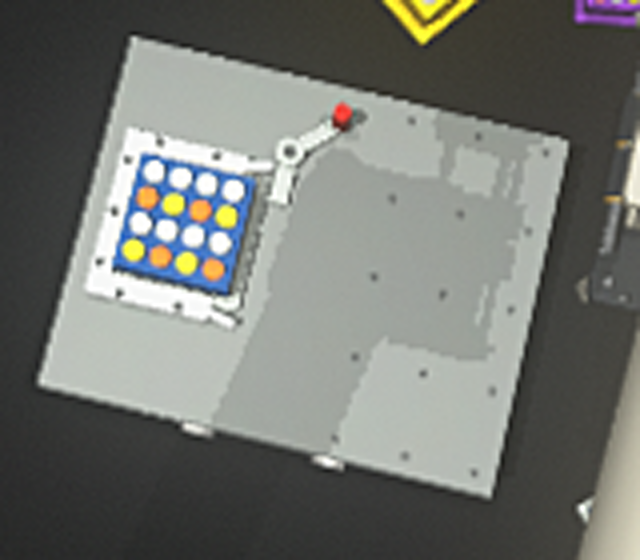

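The latch is hard on its shut stop: 12.6 N with no further travel, and the post at (343,116) gives an angle of about 0. The block measures (0.4, 95) mm against its seat at (0, 94) mm. I hand the job in.

```bash
python3 -c "
from plant import bot
print(bot.sign_off())"
```

```text
the job is handed in; nothing more can be done
None
```

I slid the block home against the back stop, shut the latch fully behind it and handed the job in at about 43 s. The hand-in gave no verdict.

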